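# Sort the repair parts into the two-layer kit box

### The job

Pack the repair kit: put the transformer into the rectangular nest and the eye loupe, upright as it now stands, into the round nest in the bottom of the box, then set the aluminium divider level on the ledge inside the box's rim (either way round), and only then lay the screwdriver in the divider's long bay (handle at either end) and the pin header, pins up, in its small bay. Leave the parts dish and the tape roll where they are.

Things in the scene. Friction and masses are not known exactly. Their poses are not given: they have to be found in the camera images.
- box_centre (a point): Fixed grey kit box with steel corners, 144 (x) x 212 (y) mm outside. This point: its centre at the height of the inner ledge, 40 mm above the bench. The ledge is 16 mm wide all round; outside it a lip rises 6 mm more (recess 136 x 204 mm). Inside it the well is 104 x 172 mm, its floor 4 mm above the bench.
- nest_long_centre (a point): Fixed black rubber nest in one half of the box's well (the nests may swap halves), 100 (x) x 84 (y) x 14 mm, with a rectangular cutout 46 (x) x 72 (y) mm through to the box floor. This point: middle of the cutout on the box floor; the nest's top is 14 mm above it.
- nest_round_centre (a point): The other fixed black rubber nest, same outside size, with a round cutout of 57 mm diameter right through. This point: middle of the cutout on the box floor; the nest's top is 14 mm above it.
- transformer_centre (a point): Loose small transformer, dark laminated core with yellow winding ends, about 30 (x) x 56 (y) x 30 mm; its solid core is 30 (x) x 36 (y) mm and reaches its full height, with a flat foot 56 mm long in y. This point: its centre, 15 mm above its underside. About 0.16 kg.
- loupe_centre (a point): Loose black eye loupe, a short round cup 41 mm in diameter and 26 mm tall, standing upright. This point: its centre, 13 mm above its underside.
- divider_grip (a point): Loose aluminium divider, plate 126 (x) x 194 (y) x 5 mm, 0.3 kg, with a black bar grip at its middle, 14 (x) x 36 (y), 36 mm tall. This point: in the bar, 30 mm above the plate's underside. On the plate's upper face (25 mm below this point) two black-rimmed bays, rims 5 mm high: long, 36 x 162 mm inside, centred at x +40, y 0; small, 31 x 42 mm, at x -40, y -50 mm. 5 mm play on the ledge.
- driver_centre (a point): Loose screwdriver lying flat, 142 mm long (along x) and 19 mm thick: handle from x = -71 to +7 mm, thin steel shaft towards +x. This point: middle of its length, 9 mm above its underside; the widest part of the handle to grip is near x = -30 mm.
- header_centre (a point): Loose pin header, a cream block 11 (x) x 22 (y) x 12 mm standing with a row of five short pins 3 mm high on top. This point: centre of the block, 6 mm above its underside.
- dish_centre (a point): Bystander: round parts dish, 76 mm diameter, 22 mm high; this point is its centre, 11 mm up. To be left alone.
- tape_centre (a point): Bystander: roll of masking tape lying flat, 105 mm diameter, 24 mm high; this point is its centre, 12 mm up. To be left alone.
Not all that is in view belongs to the job. Leave any black or purple look-alike of the part that bears driver_centre alone. Leave any purple look-alike of the part that bears transformer_centre alone.

How it is judged (in metres and radians):
On the way, in this order (a step that is already met when the one before it is completed fails the run):
1. the transformer lies in the rectangular nest and the loupe stands in the round nest (horizontal distance between transformer_centre and nest_long_centre below 0.014 m and height (world z) of transformer_centre below 0.024 m and angle between each of transformer_centre, loupe_centre's own z axis and vertical below 0.15 rad and horizontal distance between loupe_centre and nest_round_centre below 0.014 m and height (world z) of loupe_centre below 0.022 m), for 0.2 s.
2. the divider lies level on the box's ledge, over both (all of step 1 and horizontal distance between divider_grip and box_centre below 0.011 m and height (world z) of divider_grip between 0.066 and 0.0735 m and angle between divider_grip's own z axis and vertical below 0.04 rad), for 0.2 s.
3. the screwdriver lies in the long bay and the pin header stands in the small bay of the seated divider (horizontal distance between divider_grip and box_centre below 0.011 m and height (world z) of divider_grip between 0.066 and 0.0735 m and angle between divider_grip's own z axis and vertical below 0.04 rad and x of driver_centre in the frame of divider_grip between 0.027 and 0.053 m and y of driver_centre in the frame of divider_grip between -0.015 and 0.015 m and z of driver_centre in the frame of divider_grip below -0.0125 m and x of header_centre in the frame of divider_grip between -0.053 and -0.027 m and y of header_centre in the frame of divider_grip between -0.065 and -0.035 m and z of header_centre in the frame of divider_grip below -0.0165 m and angle between header_centre's own z axis and vertical below 0.2 rad), for 0.2 s.
At the end, for the whole second after the job is handed in: Transformer and loupe upright on the box floor within 14 mm of their nests' middles; divider level on the ledge within 11 mm of the box centre; screwdriver and pins-up header down in their bays (13 mm in the divider's x, 15 mm in y); all at rest (all of step 1 and all of step 3 and linear speed of each of transformer, loupe, driver, header, divider below 0.02 m/s); the robot touches nothing.
It fails at once if the parts dish or the tape roll is moved by more than 30 mm (distance of any of dish_centre, tape_centre from where it was at the start of the episode above 0.03 m).
It also fails if it takes over 144 s, if anything falls off the work surface, if the arm or the gripper's body presses on something with over 40 N, if the wrist force passes 120 N, or if a joint passes its speed limit or range.

### The arm

A 7-joint arm with a two-finger parallel gripper is mounted at the origin on a cart in front of the work surface, level with it; the furniture and walls round the work are solid. World frame = base frame: x ahead of the robot, y to its left, z up, the work surface at z = 0. Lengths are in m, angles in degrees, forces in N, time in s.
With the tool pointing down it reaches from about 0.425 to 0.875 m from the base axis. Payload 4.7 kg.
Tool frame: the origin (TCP) lies midway between the tips of the shut fingers; the grasp point (between the pads) lies 19 mm behind it; z points along the fingers, y is the direction in which the jaws open and shut (so a half turn about z gives the same grasp; the last joint's range is limited). The gripper opens to 87 mm and grips with 3 to 60 N. Pads are 19 mm wide; open, the fingers measure 117 mm over their backs; the gripper's body (75 mm by 190 mm) begins 51 mm behind the grasp point.
Start: joints at [-64.337, 18.392, -4.016, 83.108, 1.295, 78.541, -3.26], TCP at [0.273, 0.59, 0.195] pointing down, gripper open.
Joint ranges: [-163.93, 163.93], [-17.29, 119.83], [-79.2, 71.16], [3.27, 140.29], [-89.18, 269.18], [5.43, 117.66], [-154.24, 154.24]. Speed limits (degrees/s): [147.25, 147.25, 180, 180, 180, 180, 180].

### API

Orientations are given as [roll, pitch, yaw] about the fixed x, y, z axes, in that order (R = Rz(yaw) Ry(pitch) Rx(roll)).
In Python, from cell import env gives the robot as it stands.
- The arm moves only by the tool apply_moves, never from a script. Its argument "targets" is a list of rows, each a list of 2 entries, a list of its own where there are three numbers: the shift along the world's x, y, z in mm, then the turn, a rotation vector about the world's x, y, z in rad. A call has 1 to 8 rows; each row is the pose to reach, as a shift and turn from the pose commanded when the call began; what a row does not reach only later rows make up. A row lasts 1/10 s, in which the tool goes at most 50 mm and 8.59 degrees, less where a joint would pass 70% of its speed; a pose out of reach is approached as far as the arm can. A call with a gripper value outside its range is refused whole. "hand" is the finger opening in mm, from 0 to 87, set as the call begins (left out, the last holds). The fingers move at their own pace and stop on an object; "squeeze" is the grip in N (left out, the last holds). Time passes only in rows, so rows that repeat a pose let the fingers close. It gives the time, the measured TCP pose, the force and the opening at its end, in the units of the state.
- env.get_obs(): the state, without advancing time (a new reading comes with each control period).
- env.read_camera(name): name is "side" or "top" or "wrist"; returns a dict with "image" (480x640x3 uint8, red, green, blue), "camera_matrix" (3x3 intrinsics, pixels), "camera_from_world" (4x4, takes a point from world to camera coordinates); the wrist camera has in their place "mount" (4x4, takes a point from camera to tool coordinates, whose origin is the TCP and whose axes are the flange's). Camera axes: x right, y down, z forward; pixel columns grow to the right and rows downward; lengths in m; the calibration is good to about 2 mm. The wrist camera is an equidistant fisheye: a pixel r from the principal point sees the ray r / f radians off the axis. A picture is of the moment at which its call begins: read the wrist's pose just before it. There is no depth.
- env.sign_off(): hands the job in, once; it reports no verdict.
Trained networks look in a picture, given as the dict that the camera call returned (one of the last four; its "shot" number tells which), for a name from the list of things; names that differ only in an ending like _2 or _b are one class to them, and where a whole thing is asked for, a point or a joint stands for the part that bears it (a point fixed in the world has none). Each returns a list of dicts, best first, with "conf" (0 to 1); they miss things now and then, are a little off and sometimes report something else, mostly with a low value. They report only what shows in the picture. A call takes as long as a camera call. They do not tell look-alikes from the thing itself.
- env.regions_of(picture, target): "region" (480x640 bool, what is visible of it) and "rect" ([left, top, right, bottom] in pixels, round what is visible of it).
The state is a dict: "time_s": time; "qpos": joint angles; "joint_velocities": joint speeds; "effort": joint torques, N m; "tool_pos": TCP position; "tool_rot": TCP orientation; "force": force on the tool from outside, world axes, zero at the start; "wrist_torque": the same for the moment, N m; "grip_width": finger opening in m.
Only numpy, scipy, OpenCV 4.12 (cv2) and the standard library are available. Lean on these libraries where they do the work, as an engineer would, in place of code of your own. Each camera call takes 0.05 s, during which the arm holds its last target. There are 200 camera calls.

## Working session

There is one attempt and no reset: what is moved stays moved. The work goes in short steps, Python scripts to look and compute and a tool call to move; the robot and the scene stay as the last step left them, time stands still between calls to the robot, and variables do not carry over. Pictures are saved under pics/ and viewed, about 12 in all and at most 16, crops included, and the job is handed in when it is done.

Besides the shell and the picture viewer there is one more tool, called after "Call:" by a JSON object that holds its "api" and its "payload", one argument or row to a line. apply_moves: Moves the arm, as the interface text tells. Its arguments: {"type":"object","properties":{"targets":{"type":"array","items":{"type":"array"}},"hand":{"type":"number"},"squeeze":{"type":"number"}},"required":["targets"]}

```bash
ls; mkdir -p pics
cat > h.py <<'E'
import numpy as np, cv2
from cell import env
from scipy.spatial.transform import Rotation as R
def ray(pic,uv,obs=None):
    """origin, dir in world"""
    K=np.array(pic["camera_matrix"]);u,v=uv
    x=(u-K[0,2])/K[0,0];y=(v-K[1,2])/K[1,1]
    if "mount" in pic:
        r=np.hypot(x,y);s=np.sin(r)/r if r>1e-9 else 1
        d=np.array([x*s,y*s,np.cos(r)]);M=np.array(pic["mount"])
        T=np.eye(4);T[:3,:3]=R.from_euler('xyz',obs["tool_rot"],degrees=True).as_matrix();T[:3,3]=obs["tool_pos"]
        W=T@M;return W[:3,3],W[:3,:3]@d
    C=np.linalg.inv(np.array(pic["camera_from_world"]))
    return C[:3,3],C[:3,:3]@np.array([x,y,1.])
def at_z(pic,uv,z,obs=None):
    o,d=ray(pic,uv,obs);return o+d*(z-o[2])/d[2]
def proj(pic,p):
    c=np.array(pic["camera_from_world"])@np.r_[p,1];q=np.array(pic["camera_matrix"])@c[:3];return q[:2]/q[2]
def save(pic,name,crop=None,k=1):
    im=pic["image"][:,:,::-1]
    if crop: l,t,r,b=crop;im=im[t:b,l:r]
    cv2.imwrite("pics/"+name,cv2.resize(im,None,fx=k,fy=k,interpolation=cv2.INTER_CUBIC) if k!=1 else im)
def cen(reg):
    ys,xs=np.nonzero(reg);return np.array([xs.mean(),ys.mean()])
def box(reg):
    return cv2.minAreaRect(np.argwhere(reg)[:,::-1].astype(np.float32))
E
python3 - <<'E'
from h import *
print(env.get_obs())
p=env.read_camera("top");save(p,"top0.png")
s=env.read_camera("side");save(s,"side0.png")
for n,z in dict(box_centre=.046,nest_long_centre=.018,nest_round_centre=.018,transformer_centre=.03,loupe_centre=.026,divider_grip=.005,driver_centre=.009,header_centre=.012,dish_centre=.022,tape_centre=.024).items():
    for d in env.regions_of(p,n)[:4]:
        c,wh,a=box(d["region"]);print(n,round(d["conf"],2),np.round(d["rect"]),np.round(c),np.round(wh),round(a),at_z(p,c,z).round(3))
C=np.linalg.inv(p["camera_from_world"]);print(C[:3,3])
E
```

```text
pics
{'time_s': 0.0, 'qpos': array([-64.33690239,  18.43785534,  -4.01590766,  83.17741682,
         1.2967255 ,  78.53948265,  -3.2584781 ]), 'joint_velocities': array([-0.09047452,  0.05881388, -0.00286451, -0.06067425,  0.05741154,
       -0.02324246, -0.03925254]), 'effort': array([-1.96337569e-04, -4.91286671e+01, -4.03991975e-01, -3.12527812e+01,
       -6.38793991e-02,  4.34839132e-02,  1.43017464e-04]), 'tool_pos': array([0.27300821, 0.58920464, 0.19355324]), 'tool_rot': array([-1.79890588e+02,  7.40355293e-03,  1.55148938e+02]), 'force': array([ 0.38459684, -0.9483446 ,  0.66986086]), 'wrist_torque': array([-0.02710842, -0.00393003, -0.06856526]), 'grip_width': 0.08704082261485688}
box_centre 0.6 [185. 205. 271. 262.] [227. 233.] [83. 55.] 3 [0.61  0.224 0.046]
nest_long_centre 0.56 [194. 213. 234. 252.] [213. 233.] [32. 35.] 4 [0.616 0.269 0.018]
nest_round_centre 0.91 [226. 217. 257. 256.] [244. 234.] [31. 35.] 3 [0.614 0.183 0.018]
transformer_centre 0.61 [422. 300. 442. 312.] [434. 307.] [12. 21.] 59 [ 0.432 -0.328  0.03 ]
transformer_centre 0.54 [451. 330. 473. 346.] [460. 335.] [22. 13.] 41 [ 0.362 -0.395  0.03 ]
loupe_centre 0.56 [331. 302. 348. 320.] [340. 310.] [15. 15.] 90 [ 0.415 -0.081  0.026]
divider_grip 0.94 [354. 226. 433. 286.] [393. 254.] [74. 48.] 16 [ 0.573 -0.223  0.005]
driver_centre 0.7 [260. 274. 298. 321.] [279. 300.] [ 8. 53.] 36 [0.44  0.081 0.009]
driver_centre 0.62 [206. 318. 223. 342.] [216. 333.] [ 8. 31.] 34 [0.349 0.242 0.009]
driver_centre 0.58 [386. 320. 408. 342.] [396. 328.] [ 7. 29.] 39 [ 0.374 -0.231  0.009]
header_centre 0.54 [180. 301. 188. 302.] [184. 302.] [4. 8.] 90 [0.426 0.332 0.012]
dish_centre 0.75 [298. 225. 324. 257.] [311. 240.] [26. 26.] 63 [0.603 0.001 0.022]
tape_centre 0.83 [306. 161. 345. 200.] [326. 182.] [37. 37.] 90 [ 0.769 -0.037  0.024]
[ 0.32160287 -0.03345893  1.3525389 ]
```

View pics/top0.png

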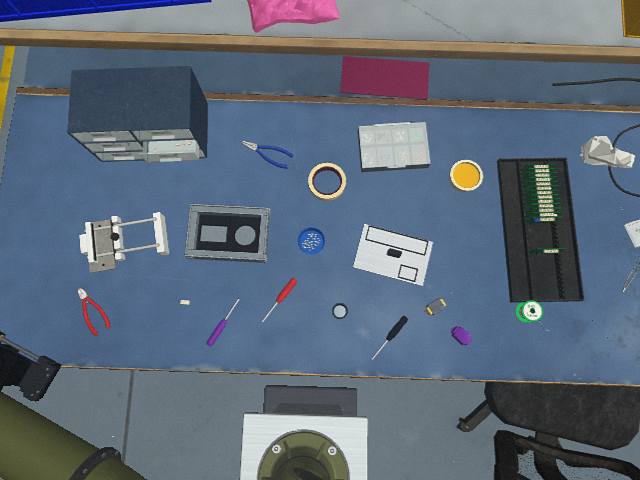

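Run:
```python
import cv2
im=cv2.imread("pics/top0.png")
c=im[140:360,160:490];cv2.imwrite("pics/top0c.png",cv2.resize(c,(792,528),interpolation=cv2.INTER_CUBIC))
```

```text
(no output)
```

View pics/top0c.png

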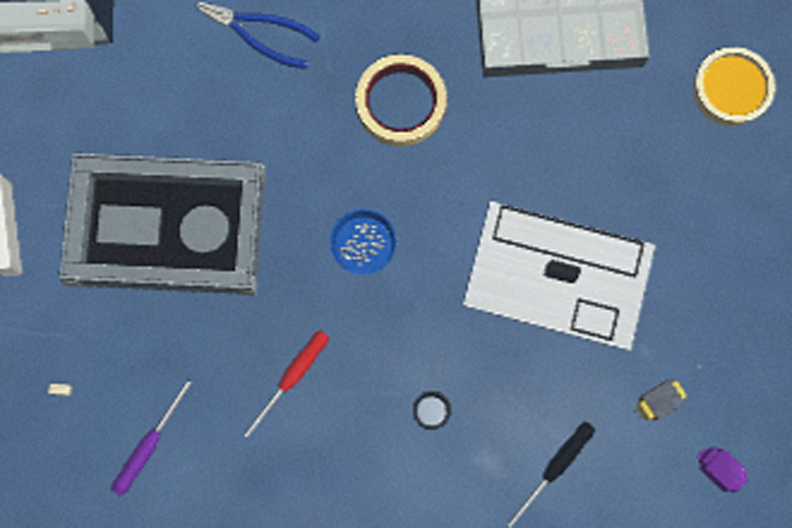

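View pics/side0.png

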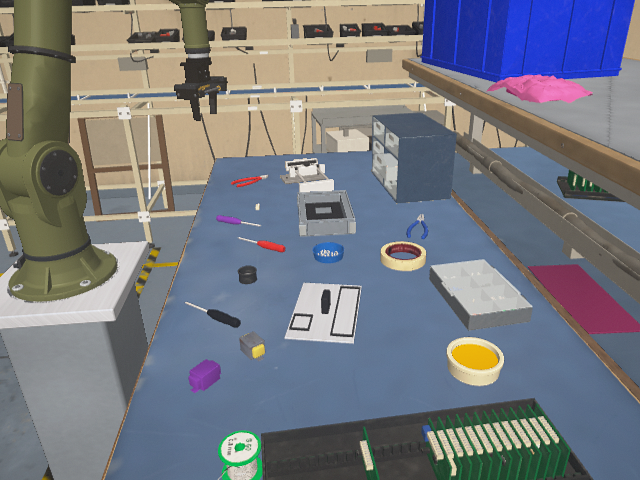

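Pictures so far: 3. 
- **Transformer:** dark core with yellow ends at top px (435,306). The purple look-alike at (460,335) is excluded.
- **Driver:** red at (279,300). The purple one (216,333) and black one (396,328) are excluded.
- **Loupe:** (340,310). **Header:** (184,302). **Box:** (227,233), with the rectangular nest in its left (+y) half. **Divider:** (393,254).

I'll go to the transformer via the open middle.

Call:
{"api": "apply_moves", "payload": {
  "targets": [
    [[60, -110, 105], [0, 0, -0.15]],
    [[127, -240, 105], [0, 0, -0.3]],
    [[127, -240, 105], [0, 0, -0.45]],
    [[127, -240, 105], [0, 0, -0.576]],
    [[127, -240, 105], [0, 0, -0.576]],
    [[227, -400, 105], [0, 0, -0.576]],
    [[227, -400, 105], [0, 0, -0.576]],
    [[227, -400, 105], [0, 0, -0.576]]
  ],
  "hand": 60
}}

```text
time_s: 1.4
tool_pos: [0.4589, 0.2574, 0.2957]
tool_rot: [179.9, -0.0, 122.2]
force: [0.1, 1.0, 0.9]
grip_width: 0.0598
```

Call:
{"api": "apply_moves", "payload": {
  "targets": [
    [[0, -300, 0], [0, 0, 0]],
    [[0, -300, 0], [0, 0, 0]],
    [[0, -300, 0], [0, 0, 0]],
    [[0, -300, 0], [0, 0, 0]],
    [[0, -300, 0], [0, 0, 0]],
    [[-40, -450, -40], [0, 0, 0]],
    [[-70, -510, -80], [0, 0, 0]],
    [[-70, -510, -80], [0, 0, 0]]
  ]
}}

```text
time_s: 2.2
tool_pos: [0.4219, -0.1325, 0.2549]
tool_rot: [179.9, 0.0, 122.1]
force: [0.7, -0.4, -0.1]
grip_width: 0.06
```

Call:
{"api": "apply_moves", "payload": {
  "targets": [
    [[0, 0, 0], [0, 0, 0]],
    [[0, 0, 0], [0, 0, 0]],
    [[0, 0, 0], [0, 0, 0]],
    [[0, 0, 0], [0, 0, 0]]
  ]
}}

```text
time_s: 2.6
tool_pos: [0.4231, -0.1291, 0.2553]
tool_rot: [180.0, 0.0, 122.3]
force: [-1.2, 0.5, 0.9]
grip_width: 0.0598
```

Call:
{"api": "apply_moves", "payload": {
  "targets": [
    [[10, -180, -60], [0, 0, 0]],
    [[10, -180, -60], [0, 0, 0]],
    [[10, -180, -60], [0, 0, 0]],
    [[10, -180, -60], [0, 0, 0]],
    [[10, -180, -60], [0, 0, 0]],
    [[10, -180, -60], [0, 0, 0]]
  ]
}}

```text
time_s: 3.2
tool_pos: [0.4327, -0.31, 0.1944]
tool_rot: [-179.9, -0.0, 122.1]
force: [0.2, 1.1, 0.3]
grip_width: 0.06
```

```bash
cat > look.py <<'E'
import sys
from h import *
# python3 look.py pngname name:z ...
o=env.get_obs();p=env.read_camera("wrist");save(p,sys.argv[1])
print("tcp",o["tool_pos"].round(4),o["tool_rot"].round(1))
for a in sys.argv[2:]:
    n,z=a.split(":")
    for d in env.regions_of(p,n)[:3]:
        m=d["region"].astype(np.uint8)
        c=max(cv2.findContours(m,0,2)[0],key=cv2.contourArea)[:,0]
        w=np.array([at_z(p,u,float(z),o)[:2] for u in c])*1000
        (cx,cy),wh,an=cv2.minAreaRect(w.astype(np.float32))
        la=an if wh[0]>wh[1] else an+90
        col=p["image"][d["region"]].mean(0).round()
        print(n,round(d["conf"],2),np.round(d["rect"]),"c",round(cx,1),round(cy,1),"wh",np.round(wh,1),"longaxis",round((la+90)%180-90,1),"rgb",col)
E
python3 look.py w1.png transformer_centre:0.03
```

```text
tcp [ 0.4327 -0.31    0.1944] [-179.9   -0.   122.1]
transformer_centre 0.92 [303. 199. 330. 257.] c 432.3 -328.5 wh [29.8 56.7] longaxis -57.6 rgb [141. 136. 125.]
transformer_centre 0.75 [409.   0. 454.  41.] c 417.2 -88.4 wh [46.5 39.5] longaxis 39.5 rgb [109. 109. 115.]
transformer_centre 0.6 [205. 227. 251. 264.] c 364.7 -393.1 wh [54.9 33.7] longaxis 45.5 rgb [132.  64. 156.]
```

View pics/w1.png

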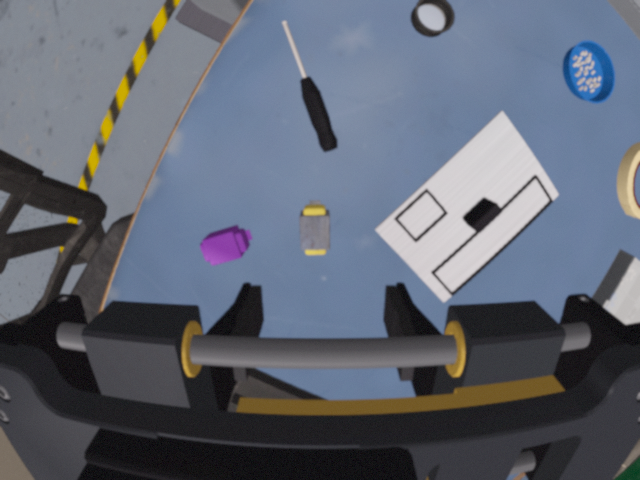

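The transformer's measured footprint matches (30×57, long axis −57.6°), and the jaws are aligned. It sits at px (315,228) and the purple decoy is at (225,245), 70 mm off. Descending.

Call:
{"api": "apply_moves", "payload": {
  "targets": [
    [[0, -18, -50], [0, 0, 0]],
    [[0, -18, -100], [0, 0, 0]],
    [[0, -18, -140], [0, 0, 0]],
    [[0, -18, -165], [0, 0, 0]],
    [[0, -18, -178], [0, 0, 0]],
    [[0, -18, -178], [0, 0, 0]],
    [[0, -18, -178], [0, 0, 0]]
  ]
}}

```text
time_s: 4.0
tool_pos: [0.434, -0.3285, 0.0185]
tool_rot: [179.9, 0.1, 122.2]
force: [0.5, -1.2, 0.9]
grip_width: 0.06
```

Call:
{"api": "apply_moves", "payload": {
  "targets": [
    [[0, 0, 0], [0, 0, 0]],
    [[0, 0, 0], [0, 0, 0]],
    [[0, 0, 0], [0, 0, 0]],
    [[0, 0, 0], [0, 0, 0]],
    [[0, 0, 0], [0, 0, 0]],
    [[0, 0, 0], [0, 0, 0]]
  ],
  "hand": 0,
  "squeeze": 25
}}

```text
time_s: 4.6
tool_pos: [0.4324, -0.3285, 0.017]
tool_rot: [180.0, 0.0, 122.1]
force: [-0.0, 0.6, 0.3]
grip_width: 0.02
```

Call:
{"api": "apply_moves", "payload": {
  "targets": [
    [[0, 0, 50], [0, 0, 0]],
    [[0, 0, 100], [0, 0, 0]],
    [[0, 50, 150], [0, 0, -0.14]],
    [[0, 100, 200], [0, 0, -0.28]],
    [[20, 150, 200], [0, 0, -0.42]],
    [[40, 200, 200], [0, 0, -0.55]],
    [[60, 250, 200], [0, 0, -0.55]],
    [[80, 290, 200], [0, 0, -0.55]]
  ]
}}

```text
time_s: 5.4
tool_pos: [0.4849, -0.1095, 0.2103]
tool_rot: [179.9, -0.1, 90.4]
force: [1.5, -0.0, -0.6]
grip_width: 0.0004
```

Missed: the fingers closed fully. Looking again.

Call:
{"api": "apply_moves", "payload": {
  "targets": [
    [[-30, -140, -10], [0, 0, 0.14]],
    [[-50, -140, -10], [0, 0, 0.28]],
    [[-50, -140, -10], [0, 0, 0.42]],
    [[-50, -140, -10], [0, 0, 0.55]],
    [[-50, -140, -10], [0, 0, 0.55]]
  ],
  "hand": 60
}}

```text
time_s: 5.9
tool_pos: [0.4326, -0.2541, 0.1991]
tool_rot: [-180.0, 0.0, 121.9]
force: [0.1, -0.1, -0.8]
grip_width: 0.0329
```

```bash
python3 look.py w2.png transformer_centre:0.03
python3 - <<'E'
from h import *
p=env.read_camera("side");save(p,"s2.png",(140,250,340,400),4)
for d in env.regions_of(p,"transformer_centre")[:3]:
    print(d["conf"],d["rect"]);m=d["rect"];print(at_z(p,((m[0]+m[2])/2,(m[1]+m[3])/2),.015))
print(proj(p,[.4323,-.3285,.015]))
E
```

```text
tcp [ 0.4326 -0.2541  0.1991] [-180.     0.   121.9]
transformer_centre 0.95 [186. 265. 229. 302.] c 364.8 -390.0 wh [59.  36.9] longaxis 48.0 rgb [125.  61. 150.]
transformer_centre 0.74 [275. 242. 302. 294.] c 432.0 -326.0 wh [31.4 56.4] longaxis -59.3 rgb [133. 128. 118.]
0.9 [187.0, 359.1, 222.9, 391.4]
[ 0.3637025  -0.39955296  0.015     ]
0.86 [239.5, 330.8, 265.9, 362.3]
[ 0.43774795 -0.33532148  0.015     ]
0.38 [314.8, 240.6, 342.8, 263.2]
[6.05191828e-01 4.38158242e-04 1.50000000e-02]
[249.69189874 344.34077915]
```

View pics/w2.png

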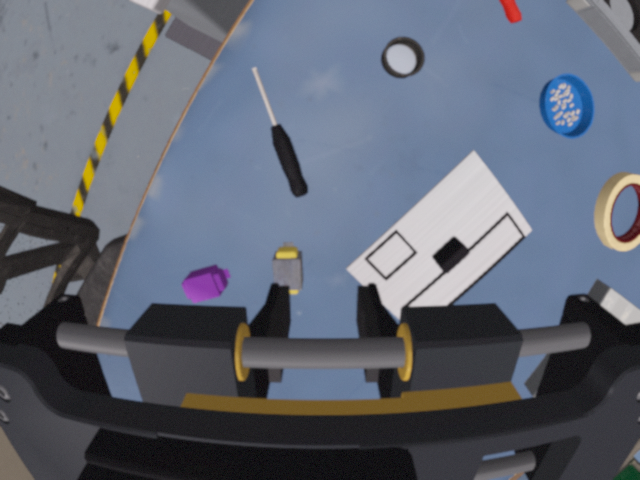

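Wrist and side cameras agree on the position (432,−328), and the part barely moved. I'll descend again and check the finger height before closing.

Call:
{"api": "apply_moves", "payload": {
  "targets": [
    [[0, -50, -50], [0, 0, 0]],
    [[0, -74, -90], [0, 0, 0]],
    [[0, -74, -130], [0, 0, 0]],
    [[0, -74, -160], [0, 0, 0]],
    [[0, -74, -180], [0, 0, 0]],
    [[0, -74, -180], [0, 0, 0]],
    [[0, -74, -180], [0, 0, 0]],
    [[0, -74, -180], [0, 0, 0]]
  ],
  "hand": 60
}}

```text
time_s: 6.9
tool_pos: [0.4361, -0.3251, 0.0206]
tool_rot: [179.9, 0.1, 122.2]
force: [-0.7, 0.4, 0.5]
grip_width: 0.0598
```

Run:
```python
from h import *
o=env.get_obs();print(o["tool_pos"],o["tool_rot"],o["grip_width"])
p=env.read_camera("side");w=env.read_camera("wrist")
a=p["image"][270:390,180:340];b=w["image"]
im=np.vstack([cv2.resize(a,(400,300)),cv2.resize(b,(400,300))])[:,:,::-1]
cv2.imwrite("pics/s3.png",im)
M=np.linalg.inv(np.array(w["mount"]));K=np.array(w["camera_matrix"]);print(K,np.array(w["mount"]).round(3))
for q in ([0,.03,0],[0,-.03,0],[0,0,0]):
    c=M@np.r_[q,1];r=np.arctan2(np.hypot(c[0],c[1]),c[2]);f=np.arctan2(c[1],c[0]);print(q,K[0,2]+K[0,0]*r*np.cos(f),K[1,2]+K[0,0]*r*np.sin(f))
print(proj(p,o["tool_pos"]))
```

```text
[ 0.43611445 -0.32510219  0.02061154] [1.79900226e+02 1.16786220e-01 1.22195598e+02] 0.059837803526390336
[[371.64829954   0.         323.10986522]
 [  0.         371.64829954 240.23584013]
 [  0.           0.           1.        ]] [[ 0.    -0.953 -0.303  0.084]
 [ 1.     0.    -0.001 -0.001]
 [ 0.001 -0.303  0.953 -0.191]
 [ 0.     0.     0.     1.   ]]
[0, 0.03, 0] 377.50916312715776 279.4178926450892
[0, -0.03, 0] 270.90157150611026 279.4134674901852
[0, 0, 0] 324.22440694764464 279.685951912775
[251.69088066 340.36110013]
```

View pics/s3.png

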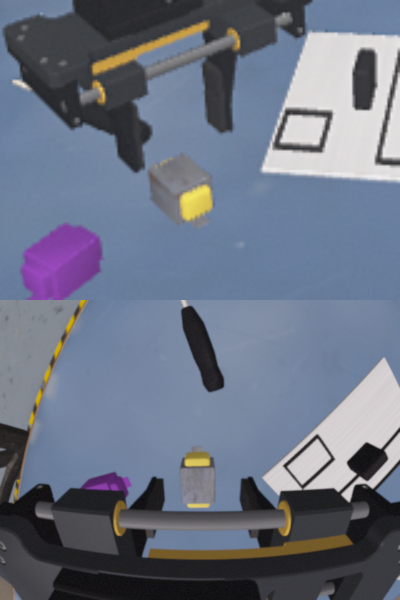

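The picture shows the transformer (red-free crop px (180,188)) in front of and below the fingertips. The tips look about 20 mm higher than the reported TCP, so I'll creep down while watching the force.

Call:
{"api": "apply_moves", "payload": {
  "targets": [
    [[0, 0, 0], [0, 0, 0]],
    [[0, 0, -3], [0, 0, 0]],
    [[0, 0, -6], [0, 0, 0]],
    [[0, 0, -6], [0, 0, 0]],
    [[0, 0, -6], [0, 0, 0]]
  ]
}}

```text
time_s: 7.5
tool_pos: [0.4343, -0.325, 0.013]
tool_rot: [-180.0, -0.0, 122.1]
force: [1.1, -0.5, -0.5]
grip_width: 0.06
```

Run:
```python
from h import *
o=env.get_obs();print(o["tool_pos"],o["tool_rot"],o["force"])
p=env.read_camera("side");w=env.read_camera("wrist")
a=p["image"][280:380,200:300];b=w["image"][190:350,200:440]
im=np.vstack([cv2.resize(a,(400,400)),np.zeros((0,400,3),np.uint8)]);b=cv2.resize(b,(400,267));b=np.vstack([b,np.zeros((133,400,3),np.uint8)])
cv2.imwrite("pics/s4.png",np.hstack([im,b])[:,:,::-1])
for dz in(0,.01,.02,.03): print(proj(p,o["tool_pos"]+[0,0,dz]))
```

```text
[ 0.43433991 -0.32495202  0.01297325] [-1.79989728e+02 -1.18822031e-02  1.22136514e+02] [ 1.11538478 -0.51391306 -0.4894413 ]
[251.0424307  343.92281533]
[250.55645372 339.28777784]
[250.06568128 334.60700333]
[249.57004205 329.87981147]
```

View pics/s4.png

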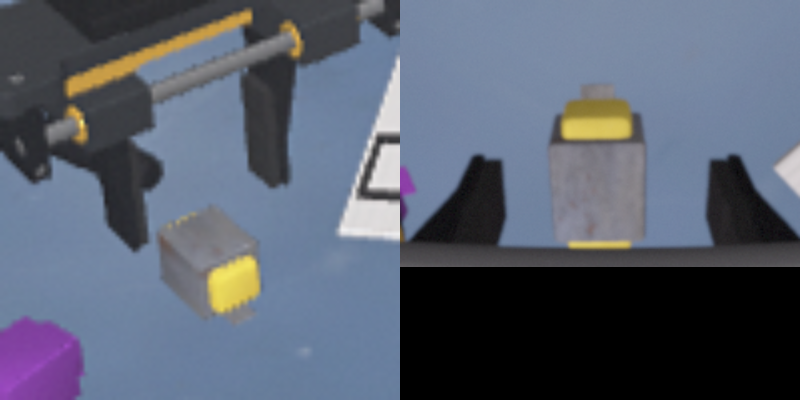

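The tips sit about 20–25 mm above the reported TCP. Wrist and side geometry agree on this, and the force is zero. I'll go lower in small steps, watching the force.

Call:
{"api": "apply_moves", "payload": {
  "targets": [
    [[-2, -3, -5], [0, 0, 0]],
    [[-2, -3, -10], [0, 0, 0]],
    [[-2, -3, -14], [0, 0, 0]],
    [[-2, -3, -18], [0, 0, 0]],
    [[-2, -3, -18], [0, 0, 0]],
    [[-2, -3, -18], [0, 0, 0]]
  ]
}}

```text
time_s: 8.2
tool_pos: [0.4324, -0.328, -0.005]
tool_rot: [-180.0, -0.0, 122.1]
force: [-0.2, 0.4, 0.5]
grip_width: 0.0602
```

Call:
{"api": "apply_moves", "payload": {
  "targets": [
    [[0, 0, 0], [0, 0, 0]],
    [[0, 0, 0], [0, 0, 0]],
    [[0, 0, 0], [0, 0, 0]],
    [[0, 0, 0], [0, 0, 0]],
    [[0, 0, 0], [0, 0, 0]],
    [[0, 0, 0], [0, 0, 0]],
    [[0, 0, 0], [0, 0, 0]],
    [[0, 0, 0], [0, 0, 0]]
  ],
  "hand": 0,
  "squeeze": 25
}}

```text
time_s: 9.0
tool_pos: [0.4326, -0.328, -0.0048]
tool_rot: [180.0, 0.0, 122.1]
force: [-0.2, 0.3, 1.1]
grip_width: 0.0298
```

Gripped at 29.8 mm. Lifting and heading to the box.

Call:
{"api": "apply_moves", "payload": {
  "targets": [
    [[0, 0, 50], [0, 0, 0]],
    [[0, 0, 100], [0, 0, 0]],
    [[0, 0, 150], [0, 0, -0.14]],
    [[0, 40, 180], [0, 0, -0.28]],
    [[20, 90, 180], [0, 0, -0.42]],
    [[40, 140, 180], [0, 0, -0.55]],
    [[60, 185, 180], [0, 0, -0.55]],
    [[80, 230, 180], [0, 0, -0.55]]
  ]
}}

```text
time_s: 9.8
tool_pos: [0.496, -0.1352, 0.1748]
tool_rot: [179.9, -0.1, 90.5]
force: [-0.2, 1.1, -2.5]
grip_width: 0.03
```

Call:
{"api": "apply_moves", "payload": {
  "targets": [
    [[40, 270, 40], [0, 0, 0]],
    [[40, 270, 40], [0, 0, 0]],
    [[40, 270, 40], [0, 0, 0]],
    [[40, 270, 40], [0, 0, 0]],
    [[40, 270, 40], [0, 0, 0]],
    [[40, 270, 40], [0, 0, 0]],
    [[40, 270, 40], [0, 0, 0]],
    [[40, 270, 40], [0, 0, 0]]
  ]
}}

```text
time_s: 10.6
tool_pos: [0.5357, 0.1323, 0.2141]
tool_rot: [-179.9, 0.1, 90.6]
force: [-0.1, -0.6, -2.5]
grip_width: 0.0296
```

```bash
python3 look.py w5.png box_centre:0.046 nest_long_centre:0.018 nest_round_centre:0.018
python3 - <<'E'
from h import *
print(env.get_obs()["grip_width"])
E
```

```text
tcp [0.5357 0.1323 0.2141] [-1.799e+02  1.000e-01  9.060e+01]
box_centre 0.77 [327.   7. 482. 228.] c 613.5 225.4 wh [212.3 147.4] longaxis 89.0 rgb [152. 153. 158.]
nest_long_centre 0.91 [353.  36. 451. 124.] c 615.6 267.8 wh [ 86.3 101.2] longaxis -0.6 rgb [59. 55. 57.]
nest_round_centre 0.72 [348. 119. 447. 201.] c 614.1 182.4 wh [ 85.  100.8] longaxis -1.0 rgb [57. 53. 55.]
0.029821198640731975
```

View pics/w5.png

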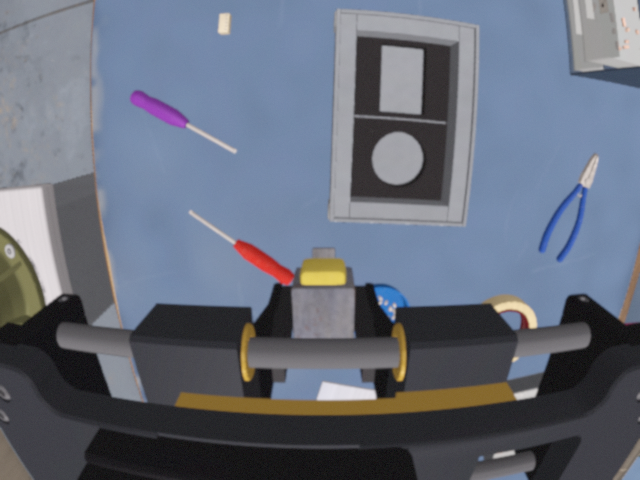

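The box is at px (405,118) with yaw −1°, and its nests are at (615,268) and (614,182) mm. The transformer hangs level in the jaws. Going over the rectangular nest.

Call:
{"api": "apply_moves", "payload": {
  "targets": [
    [[40, 40, 0], [0, 0, 0]],
    [[79, 90, 0], [0, 0, -0.02]],
    [[79, 136, -40], [0, 0, -0.02]],
    [[79, 136, -90], [0, 0, -0.02]],
    [[79, 136, -134], [0, 0, -0.02]],
    [[79, 136, -134], [0, 0, -0.02]],
    [[79, 136, -134], [0, 0, -0.02]],
    [[79, 136, -134], [0, 0, -0.02]]
  ]
}}

```text
time_s: 11.6
tool_pos: [0.6171, 0.268, 0.0837]
tool_rot: [179.8, -0.1, 89.4]
force: [0.7, 0.2, -1.1]
grip_width: 0.0299
```

```bash
python3 look.py w6.png nest_long_centre:0.018 nest_round_centre:0.018
```

```text
tcp [0.6171 0.268  0.0837] [ 1.798e+02 -1.000e-01  8.940e+01]
nest_long_centre 0.67 [254. 191. 391. 296.] c 615.9 267.1 wh [ 81.4 101.4] longaxis -0.7 rgb [58. 54. 56.]
nest_round_centre 0.59 [257. 296. 388. 386.] c 615.8 147.9 wh [16.2 65.2] longaxis -0.8 rgb [58. 54. 56.]
```

Call:
{"api": "apply_moves", "payload": {
  "targets": [
    [[-1, 0, -40], [0, 0, 0]],
    [[-1, 0, -60], [0, 0, 0]],
    [[-1, 0, -70], [0, 0, 0]],
    [[-1, 0, -76], [0, 0, 0]],
    [[-1, 0, -80], [0, 0, 0]],
    [[-1, 0, -80], [0, 0, 0]]
  ]
}}

```text
time_s: 12.35
tool_pos: [0.6147, 0.2693, 0.0016]
tool_rot: [179.9, -0.0, 89.5]
force: [0.1, 0.5, -1.3]
grip_width: 0.03
```

Call:
{"api": "apply_moves", "payload": {
  "targets": [
    [[0, 0, -1], [0, 0, 0]],
    [[0, 0, -2], [0, 0, 0]],
    [[0, 0, -2], [0, 0, 0]]
  ]
}}

```text
time_s: 12.65
tool_pos: [0.6145, 0.2694, -0.0007]
tool_rot: [179.9, -0.0, 89.5]
force: [0.7, 0.5, -1.3]
grip_width: 0.0296
```

Call:
{"api": "apply_moves", "payload": {
  "targets": [
    [[0, 0, 0], [0, 0, 0]],
    [[0, 0, 0], [0, 0, 0]],
    [[0, 0, 0], [0, 0, 0]],
    [[0, 0, 0], [0, 0, 0]],
    [[0, 0, 50], [0, 0, 0]],
    [[0, 0, 100], [0, 0, 0]],
    [[0, -50, 150], [0, 0, 0]],
    [[-40, -90, 190], [0, 0, 0]]
  ],
  "hand": 48
}}

```text
time_s: 13.45
tool_pos: [0.5934, 0.2012, 0.1681]
tool_rot: [179.7, 0.1, 89.5]
force: [1.1, -0.5, 1.5]
grip_width: 0.0477
```

```bash
python3 look.py w7.png transformer_centre:0.03 nest_long_centre:0.018 driver_centre:0.009 header_centre:0.012
```

```text
tcp [0.5934 0.2012 0.1681] [1.797e+02 1.000e-01 8.950e+01]
transformer_centre 0.77 [331. 121. 366. 178.] c 614.2 264.5 wh [49.9 30.2] longaxis 89.9 rgb [160. 153. 141.]
nest_long_centre 0.93 [293.  94. 402. 191.] c 615.9 268.5 wh [ 85.8 102.2] longaxis -0.9 rgb [62. 58. 60.]
nest_long_centre 0.69 [149.  79. 161.  97.] c 431.5 330.7 wh [22.8 15.4] longaxis 88.7 rgb [211. 200. 183.]
driver_centre 0.65 [ 71. 164. 174. 231.] c 376.6 226.3 wh [ 21.  144.6] longaxis -27.9 rgb [148.  91. 170.]
driver_centre 0.41 [138. 287. 163. 304.] c 404.5 106.4 wh [ 3.8 17.2] longaxis -26.6 rgb [187. 180. 179.]
driver_centre 0.27 [331. 121. 365. 177.] c 615.6 263.2 wh [55.  32.1] longaxis 89.9 rgb [161. 154. 141.]
header_centre 0.52 [150.  77. 161.  98.] c 429.3 331.5 wh [23.  14.5] longaxis 88.6 rgb [213. 201. 183.]
```

The transformer is seated. Next, the loupe.

Call:
{"api": "apply_moves", "payload": {
  "targets": [
    [[-50, -40, 0], [0, 0, 0]],
    [[-100, -80, 0], [0, 0, 0]],
    [[-150, -120, 0], [0, 0, 0]],
    [[-155, -170, 0], [0, 0, 0]],
    [[-155, -220, 0], [0, 0, 0]],
    [[-155, -240, -10], [0, 0, 0]],
    [[-155, -240, -10], [0, 0, 0]],
    [[-155, -240, -10], [0, 0, 0]]
  ],
  "hand": 70
}}

```text
time_s: 14.5
tool_pos: [0.4357, -0.0376, 0.1551]
tool_rot: [-180.0, -0.0, 89.4]
force: [-0.4, 1.6, -0.6]
grip_width: 0.0701
```

```bash
python3 look.py w8.png loupe_centre:0.02 driver_centre:0.009;python3 - <<'E'
from h import *
p=env.read_camera("side")
for z in (.013,):
  for d in env.regions_of(p,"loupe_centre")[:2]:
    m=d["rect"];print(d["conf"],at_z(p,((m[0]+m[2])/2,(m[1]+m[3])/2),z))
E
```

```text
tcp [ 0.4357 -0.0376  0.1551] [-180.    -0.    89.4]
loupe_centre 0.78 [279. 240. 323. 288.] c 416.9 -80.2 wh [47.2 41.6] longaxis 70.1 rgb [112. 113. 118.]
loupe_centre 0.64 [378. 288. 498. 398.] c 570.5 -138.5 wh [46.6 91.9] longaxis -14.1 rgb [201. 196. 199.]
driver_centre 0.97 [249. 368. 302. 401.] c 378.0 -234.0 wh [24.  75.5] longaxis -38.9 rgb [42. 42. 47.]
driver_centre 0.88 [262.  48. 398. 139.] c 441.1 81.3 wh [ 20.3 143.2] longaxis -34.8 rgb [194.  81.  79.]
driver_centre 0.34 [379. 287. 491. 399.] c 573.1 -126.8 wh [55.8 76.3] longaxis -43.7 rgb [198. 194. 197.]
0.68 [0.62544354 0.22196583 0.013     ]
0.67 [ 0.41843717 -0.0818558   0.013     ]
```

Call:
{"api": "apply_moves", "payload": {
  "targets": [
    [[-18, -43, -40], [0, 0, 0]],
    [[-18, -43, -90], [0, 0, 0]],
    [[-18, -43, -120], [0, 0, 0]],
    [[-18, -43, -145], [0, 0, 0]],
    [[-18, -43, -155], [0, 0, 0]],
    [[-18, -43, -160], [0, 0, 0]],
    [[-18, -43, -160], [0, 0, 0]],
    [[-18, -43, -160], [0, 0, 0]]
  ]
}}

```text
time_s: 15.55
tool_pos: [0.4187, -0.0803, -0.004]
tool_rot: [180.0, 0.0, 89.5]
force: [-0.8, -0.5, 0.4]
grip_width: 0.07
```

```bash
python3 look.py w9.png loupe_centre:0.02
```

```text
tcp [ 0.4187 -0.0803 -0.004 ] [180.    0.   89.5]
loupe_centre 0.77 [278. 251. 361. 340.] c 416.7 -79.3 wh [48.1 41.6] longaxis 89.7 rgb [ 99.  98. 102.]
```

Call:
{"api": "apply_moves", "payload": {
  "targets": [
    [[-1, 0, -2], [0, 0, 0]],
    [[-1, 0, -2], [0, 0, 0]],
    [[-1, 0, -2], [0, 0, 0]],
    [[-1, 0, -2], [0, 0, 0]],
    [[-1, 0, -2], [0, 0, 0]],
    [[-1, 0, -2], [0, 0, 0]],
    [[-1, 0, -2], [0, 0, 0]],
    [[-1, 0, -2], [0, 0, 0]]
  ],
  "hand": 0,
  "squeeze": 15
}}

```text
time_s: 16.45
tool_pos: [0.4171, -0.0806, -0.0064]
tool_rot: [180.0, 0.0, 89.5]
force: [-0.5, -0.1, 1.8]
grip_width: 0.0394
```

Call:
{"api": "apply_moves", "payload": {
  "targets": [
    [[0, 0, 40], [0, 0, 0]],
    [[0, 0, 90], [0, 0, 0]],
    [[30, 20, 120], [0, 0, 0]],
    [[65, 55, 120], [0, 0, 0]],
    [[100, 90, 120], [0, 0, 0]],
    [[130, 130, 120], [0, 0, 0]],
    [[160, 170, 120], [0, 0, 0]],
    [[180, 210, 120], [0, 0, 0]]
  ]
}}

```text
time_s: 17.25
tool_pos: [0.5983, 0.1306, 0.1123]
tool_rot: [-180.0, 0.1, 89.5]
force: [0.5, -1.3, 0.9]
grip_width: 0.0394
```

Call:
{"api": "apply_moves", "payload": {
  "targets": [
    [[19, 50, 0], [0, 0, 0]],
    [[19, 50, 0], [0, 0, 0]],
    [[19, 50, 0], [0, 0, 0]],
    [[19, 50, -30], [0, 0, 0]],
    [[19, 50, -30], [0, 0, 0]],
    [[19, 50, -30], [0, 0, 0]]
  ]
}}

```text
time_s: 17.85
tool_pos: [0.6153, 0.1777, 0.0836]
tool_rot: [-179.9, 0.0, 89.4]
force: [0.9, -0.3, 0.2]
grip_width: 0.0397
```

```bash
python3 look.py w10.png loupe_centre:0.1 nest_long_centre:0.018 nest_round_centre:0.018
```

```text
tcp [0.6153 0.1777 0.0836] [-179.9    0.    89.4]
loupe_centre 0.9 [282. 252. 364. 340.] c 614.9 174.7 wh [44.3 51. ] longaxis -89.7 rgb [106. 103. 102.]
loupe_centre 0.33 [251.  56. 397. 180.] c 616.1 266.2 wh [57.8 68.5] longaxis -1.1 rgb [63. 59. 60.]
nest_long_centre 0.9 [250.  57. 397. 177.] c 615.9 268.4 wh [ 84.2 100.5] longaxis -1.1 rgb [61. 57. 59.]
nest_round_centre 0.97 [250. 176. 396. 292.] c 614.4 183.6 wh [ 85.5 100.7] longaxis -0.9 rgb [60. 56. 58.]
```

View pics/w10.png

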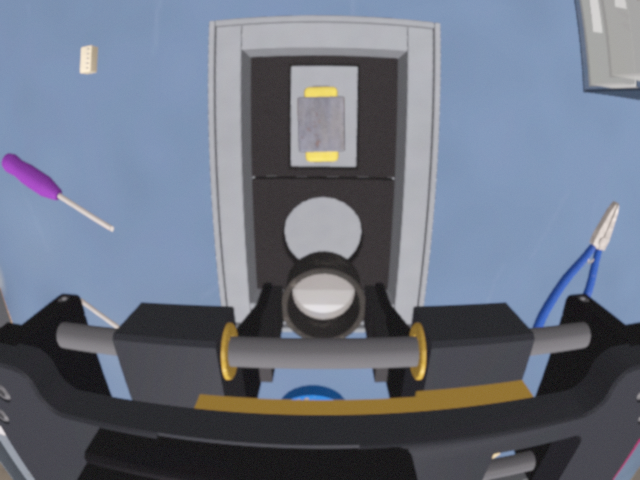

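The loupe is held upright at px (323,298). The transformer sits flat in the rectangular nest at (322,124), and the round hole is at (323,231). Lowering.

Call:
{"api": "apply_moves", "payload": {
  "targets": [
    [[-1, 5, -40], [0, 0, 0]],
    [[-1, 5, -60], [0, 0, 0]],
    [[-1, 5, -74], [0, 0, 0]],
    [[-1, 5, -80], [0, 0, 0]],
    [[-1, 5, -84], [0, 0, 0]],
    [[-1, 5, -84], [0, 0, 0]],
    [[-1, 5, -84], [0, 0, 0]]
  ]
}}

```text
time_s: 18.75
tool_pos: [0.6158, 0.1844, 0.0005]
tool_rot: [179.9, -0.0, 89.5]
force: [-0.1, 0.1, -0.3]
grip_width: 0.0397
```

Call:
{"api": "apply_moves", "payload": {
  "targets": [
    [[-1, -1, -2], [0, 0, 0]],
    [[-1, -1, -2], [0, 0, 0]]
  ]
}}

```text
time_s: 18.95
tool_pos: [0.6141, 0.1832, -0.0022]
tool_rot: [180.0, -0.0, 89.5]
force: [0.1, -0.8, -1.3]
grip_width: 0.0399
```

Call:
{"api": "apply_moves", "payload": {
  "targets": [
    [[0, 0, 0], [0, 0, 0]],
    [[0, 0, 0], [0, 0, 0]],
    [[0, 0, 0], [0, 0, 0]],
    [[0, 0, 0], [0, 0, 0]],
    [[0, 0, 40], [0, 0, 0]],
    [[0, 0, 90], [0, 0, 0]],
    [[0, 0, 140], [0, 0, 0]],
    [[0, -30, 180], [0, 0, 0]]
  ],
  "hand": 54
}}

```text
time_s: 19.75
tool_pos: [0.6144, 0.1589, 0.18]
tool_rot: [179.9, -0.2, 89.9]
force: [0.6, 1.1, 0.6]
grip_width: 0.0539
```

```bash
python3 look.py w11.png transformer_centre:0.034 loupe_centre:0.03 nest_long_centre:0.018 nest_round_centre:0.018 box_centre:0.046
```

```text
tcp [0.6144 0.1589 0.18  ] [179.9  -0.2  89.9]
transformer_centre 0.87 [310.  79. 342. 136.] c 614.5 261.1 wh [29.4 50.1] longaxis -89.9 rgb [160. 153. 140.]
loupe_centre 0.71 [298. 168. 346. 213.] c 614.4 184.3 wh [42.5 41.8] longaxis 89.9 rgb [150. 147. 148.]
nest_long_centre 0.58 [270.  55. 380. 145.] c 615.8 268.4 wh [ 84.7 100.8] longaxis -1.2 rgb [61. 58. 59.]
nest_long_centre 0.41 [270. 142. 379. 237.] c 613.7 183.3 wh [ 86.3 101.6] longaxis -1.3 rgb [60. 56. 58.]
nest_round_centre 0.84 [268. 142. 380. 235.] c 614.5 183.0 wh [ 86.4 102.8] longaxis -0.5 rgb [59. 56. 57.]
nest_round_centre 0.61 [121. 247. 225. 319.] c 445.8 85.2 wh [ 22.8 137.1] longaxis -35.5 rgb [186.  78.  77.]
box_centre 0.45 [271. 145. 377. 236.] c 614.3 187.2 wh [79.2 93.4] longaxis -0.7 rgb [60. 56. 58.]
```

Call:
{"api": "apply_moves", "payload": {
  "targets": [
    [[-15, -45, 0], [0, 0, -0.05]],
    [[-30, -95, 0], [0, 0, -0.13]],
    [[-30, -145, 0], [0, 0, -0.23]],
    [[-30, -195, 0], [0, 0, -0.23]],
    [[-30, -245, 0], [0, 0, -0.23]],
    [[-30, -295, 0], [0, 0, -0.23]],
    [[-30, -335, 0], [0, 0, -0.23]],
    [[-30, -335, 0], [0, 0, -0.23]]
  ],
  "hand": 45
}}

```text
time_s: 20.85
tool_pos: [0.5809, -0.1896, 0.1763]
tool_rot: [-179.9, 0.3, 75.7]
force: [-0.8, -0.4, -0.1]
grip_width: 0.045
```

```bash
cat > div.py <<'E'
import sys
from h import *
# divider: plate region on its top plane; bar = dark region near the middle. args: png, z of plate top
o=env.get_obs();p=env.read_camera("wrist");save(p,sys.argv[1]);z=float(sys.argv[2])
print("tcp",o["tool_pos"].round(4),o["tool_rot"].round(1),o["force"].round(1),o["grip_width"])
for d in env.regions_of(p,"divider_grip")[:2]:
    c=max(cv2.findContours(d["region"].astype(np.uint8),0,2)[0],key=cv2.contourArea)[:,0]
    w=np.array([at_z(p,u,z,o)[:2] for u in c])*1000
    (cx,cy),wh,an=cv2.minAreaRect(w.astype(np.float32));la=an if wh[0]>wh[1] else an+90
    print(round(d["conf"],2),d["rect"],round(cx,1),round(cy,1),np.round(wh,1),round((la+90)%180-90,1))
E
python3 div.py w12.png 0.005
```

```text
tcp [ 0.5809 -0.1896  0.1763] [-179.9    0.3   75.7] [-0.8 -0.4 -0.1] 0.04502704622359378
0.75 [259.2, 143.2, 387.9, 324.8] 574.9 -223.0 [195.6 127.1] 76.3
```

View pics/w12.png

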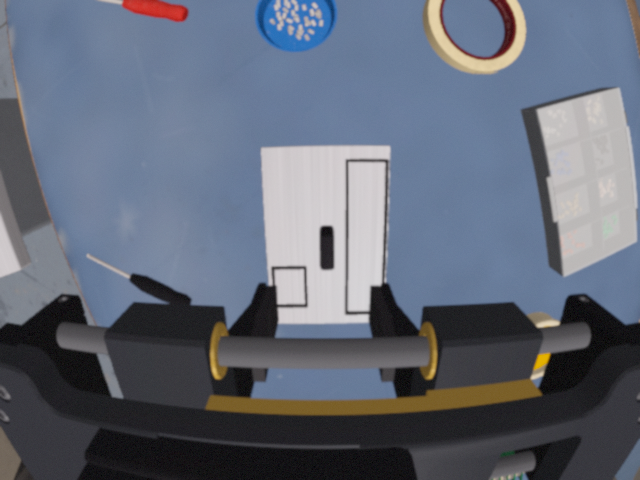

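The divider is at (575,−223) with its long axis at 76.3°. The long bay is on the +x side and the small bay towards −x/−y. The bar is at px (327,248).

Call:
{"api": "apply_moves", "payload": {
  "targets": [
    [[-6, -33, -40], [0, 0, 0.01]],
    [[-6, -33, -90], [0, 0, 0.01]],
    [[-6, -33, -130], [0, 0, 0.01]],
    [[-6, -33, -160], [0, 0, 0.01]],
    [[-6, -33, -175], [0, 0, 0.01]],
    [[-6, -33, -184], [0, 0, 0.01]],
    [[-6, -33, -184], [0, 0, 0.01]],
    [[-6, -33, -184], [0, 0, 0.01]]
  ]
}}

```text
time_s: 21.75
tool_pos: [0.5792, -0.2146, -0.0052]
tool_rot: [179.9, 0.0, 76.9]
force: [0.9, -0.7, -0.2]
grip_width: 0.0451
```

Call:
{"api": "apply_moves", "payload": {
  "targets": [
    [[0, 0, 0], [0, 0, 0]],
    [[0, 0, 0], [0, 0, 0]],
    [[0, 0, 0], [0, 0, 0]],
    [[0, 0, 0], [0, 0, 0]],
    [[0, 0, 0], [0, 0, 0]],
    [[0, 0, 0], [0, 0, 0]],
    [[0, 0, 0], [0, 0, 0]],
    [[0, 0, 0], [0, 0, 0]]
  ],
  "hand": 0,
  "squeeze": 45
}}

```text
time_s: 22.55
tool_pos: [0.578, -0.2146, -0.0063]
tool_rot: [180.0, -0.0, 76.9]
force: [-0.5, 1.1, 2.9]
grip_width: 0.0137
```

Call:
{"api": "apply_moves", "payload": {
  "targets": [
    [[0, 0, 10], [0, 0, 0]],
    [[0, 0, 30], [0, 0, 0]],
    [[0, 0, 60], [0, 0, 0]],
    [[0, 0, 90], [0, 0, 0.05]],
    [[0, 20, 115], [0, 0, 0.12]],
    [[0, 45, 120], [0, 0, 0.2]],
    [[0, 75, 120], [0, 0, 0.23]],
    [[10, 110, 120], [0, 0, 0.23]]
  ]
}}

```text
time_s: 23.35
tool_pos: [0.5866, -0.1051, 0.114]
tool_rot: [-180.0, -0.0, 89.9]
force: [0.9, -0.7, -3.8]
grip_width: 0.0136
```

```bash
python3 div.py w13.png 0.125
```

```text
tcp [ 0.5866 -0.1051  0.114 ] [-180.    -0.    89.9] [ 0.9 -0.7 -3.8] 0.01362636142158076
0.58 [194.1, 116.2, 448.7, 399.6] 586.2 -76.4 [119.9 126.8] -0.3
```

View pics/w13.png

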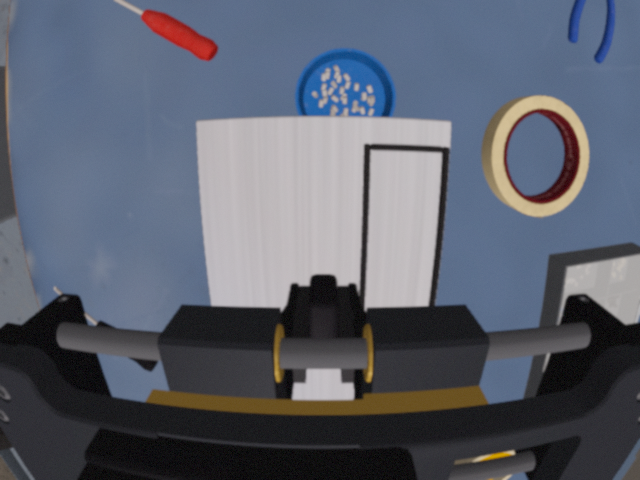

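The plate is held level, long bay on the right. Its far edge gives a centre 8 mm behind the TCP in y, matching the grip offset. Moving over the box.

Call:
{"api": "apply_moves", "payload": {
  "targets": [
    [[5, 45, 0], [0, 0, 0]],
    [[10, 90, 0], [0, 0, 0]],
    [[15, 135, 0], [0, 0, 0]],
    [[20, 180, 0], [0, 0, -0.01]],
    [[28, 225, 0], [0, 0, -0.013]],
    [[28, 270, 0], [0, 0, -0.013]],
    [[28, 315, 0], [0, 0, -0.013]],
    [[28, 338, 0], [0, 0, -0.013]]
  ]
}}

```text
time_s: 24.25
tool_pos: [0.6146, 0.2399, 0.1127]
tool_rot: [-179.9, -0.1, 89.7]
force: [0.3, 0.1, -3.6]
grip_width: 0.0138
```

Call:
{"api": "apply_moves", "payload": {
  "targets": [
    [[0, 0, 0], [0, 0, 0]],
    [[0, 0, -20], [0, 0, 0]],
    [[0, 0, -40], [0, 0, 0]],
    [[0, 0, -40], [0, 0, 0]],
    [[0, 0, -40], [0, 0, 0]],
    [[0, 0, -40], [0, 0, 0]]
  ]
}}

```text
time_s: 24.85
tool_pos: [0.6169, 0.2329, 0.0747]
tool_rot: [179.9, -0.0, 89.3]
force: [-0.3, -0.7, -2.5]
grip_width: 0.0137
```

```bash
python3 div.py w14.png 0.085
python3 - <<'E'
from h import *
o=env.get_obs();p=env.read_camera("wrist")
for d in env.regions_of(p,"box_centre")[:2]:
    c=max(cv2.findContours(d["region"].astype(np.uint8),0,2)[0],key=cv2.contourArea)[:,0]
    w=np.array([at_z(p,u,.046,o)[:2] for u in c])*1000
    print("box",round(d["conf"],2),d["rect"],w.min(0).round(1),w.max(0).round(1))
E
```

```text
tcp [0.6169 0.2329 0.0747] [179.9  -0.   89.3] [-0.3 -0.7 -2.5] 0.013680164928544581
0.69 [196.3, 114.3, 450.2, 398.5] 616.8 261.2 [121.3 127.4] -0.7
box 0.8 [202.9, 95.7, 443.1, 123.1] [545.6 322.2] [688.8 333.8]
```

View pics/w14.png

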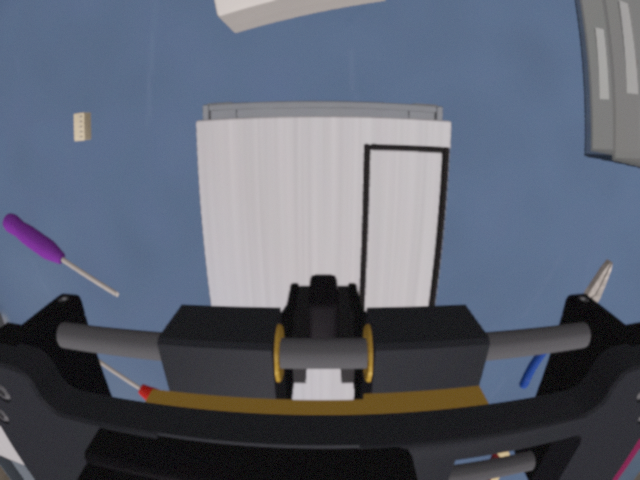

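The divider is aligned within about 2 mm of the box (far edges at px rows 120 and 105). Lowering with a small correction.

Call:
{"api": "apply_moves", "payload": {
  "targets": [
    [[-1, 1, -15], [0, 0, 0]],
    [[-1, 1, -25], [0, 0, 0]],
    [[-1, 1, -31], [0, 0, 0]],
    [[-1, 1, -36], [0, 0, 0]],
    [[-1, 1, -39], [0, 0, 0]],
    [[-1, 1, -39], [0, 0, 0]],
    [[-1, 1, -39], [0, 0, 0]]
  ]
}}

```text
time_s: 25.75
tool_pos: [0.6153, 0.2344, 0.0347]
tool_rot: [180.0, -0.0, 89.3]
force: [0.3, -0.0, -3.7]
grip_width: 0.0137
```

Call:
{"api": "apply_moves", "payload": {
  "targets": [
    [[0, 0, -1], [0, 0, 0]],
    [[0, 0, -2], [0, 0, 0]],
    [[0, 0, -2], [0, 0, 0]],
    [[0, 0, -2], [0, 0, 0]]
  ]
}}

```text
time_s: 26.15
tool_pos: [0.6154, 0.2345, 0.0337]
tool_rot: [180.0, -0.0, 89.3]
force: [-2.2, 0.3, 5.8]
grip_width: 0.0136
```

Contact at the expected height (Fz +5.8 N). Releasing.

Call:
{"api": "apply_moves", "payload": {
  "targets": [
    [[0, 0, 0], [0, 0, 0]],
    [[0, 0, 0], [0, 0, 0]],
    [[0, 0, 0], [0, 0, 0]],
    [[0, 0, 0], [0, 0, 0]],
    [[0, 0, 40], [0, 0, 0]],
    [[0, 0, 90], [0, 0, 0]],
    [[0, -40, 130], [0, 0, 0]],
    [[0, -80, 160], [0, 0, 0]]
  ],
  "hand": 36
}}

```text
time_s: 26.95
tool_pos: [0.6155, 0.1607, 0.1905]
tool_rot: [179.9, -0.0, 89.6]
force: [-0.2, -0.5, -1.1]
grip_width: 0.036
```

Call:
{"api": "apply_moves", "payload": {
  "targets": [
    [[0, 0, 0], [0, 0, 0]],
    [[0, 0, 0], [0, 0, 0]]
  ]
}}

```text
time_s: 27.15
tool_pos: [0.6158, 0.1581, 0.1897]
tool_rot: [179.9, -0.1, 89.1]
force: [-0.1, 0.3, -0.8]
grip_width: 0.036
```

```bash
python3 div.py w15.png 0.045
python3 - <<'E'
from h import *
o=env.get_obs();p=env.read_camera("wrist")
for d in env.regions_of(p,"box_centre")[:2]:
    c=max(cv2.findContours(d["region"].astype(np.uint8),0,2)[0],key=cv2.contourArea)[:,0]
    w=np.array([at_z(p,u,.046,o)[:2] for u in c])*1000
    print("box",round(d["conf"],2),d["rect"],cv2.minAreaRect(w.astype(np.float32)))
E
```

```text
tcp [0.6158 0.1581 0.1897] [ 1.799e+02 -1.000e-01  8.910e+01] [-0.1  0.3 -0.8] 0.03601052756806574
0.69 [251.0, 33.6, 391.4, 243.4] 614.7 227.2 [193.9 125.5] 89.1
box 0.59 [242.1, 26.8, 408.1, 263.5] ((614.8064575195312, 225.00942993164062), (214.1761016845703, 146.41844177246094), 89.2357177734375)
```

View pics/w15.png

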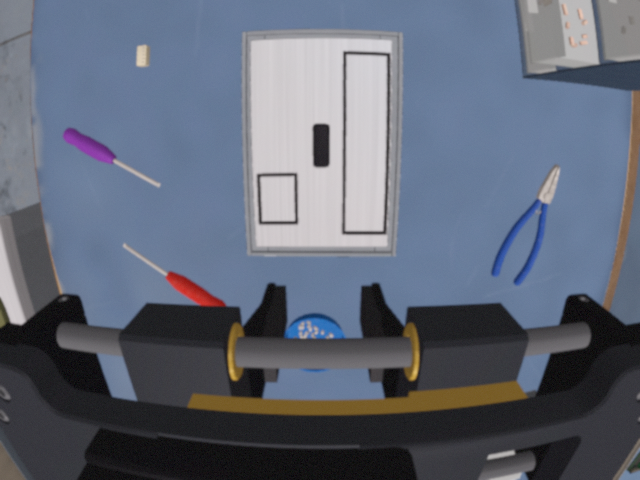

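The divider is seated in the recess: plate (614.7,226.5), yaw −0.9°, box centre (614.8,225). Now the red screwdriver, with its handle at px (195,290) and shaft to the upper left.

Call:
{"api": "apply_moves", "payload": {
  "targets": [
    [[-20, -15, 0], [0, 0, 0.14]],
    [[-50, -30, 0], [0, 0, 0.28]],
    [[-80, -50, 0], [0, 0, 0.42]],
    [[-110, -70, 0], [0, 0, 0.56]],
    [[-140, -90, -10], [0, 0, 0.7]],
    [[-150, -95, -30], [0, 0, 0.84]],
    [[-150, -95, -30], [0, 0, 0.97]],
    [[-150, -95, -30], [0, 0, 0.97]]
  ],
  "hand": 45
}}

```text
time_s: 28.15
tool_pos: [0.4641, 0.0653, 0.1579]
tool_rot: [180.0, -0.1, 145.0]
force: [0.7, -0.1, 0.2]
grip_width: 0.0448
```

Call:
{"api": "apply_moves", "payload": {
  "targets": [
    [[0, 0, 0], [0, 0, 0]],
    [[0, 0, 0], [0, 0, 0]]
  ]
}}

```text
time_s: 28.35
tool_pos: [0.4655, 0.0649, 0.1587]
tool_rot: [-180.0, 0.1, 144.8]
force: [-0.7, 0.3, -0.1]
grip_width: 0.0453
```

```bash
python3 look.py w16.png driver_centre:0.009
python3 - <<'E'
from h import *
o=env.get_obs();p=env.read_camera("wrist");im=p["image"].astype(int)
m=((im[...,0]>120)&(im[...,1]<90)&(im[...,2]<90)).astype(np.uint8)
c=max(cv2.findContours(m,0,2)[0],key=cv2.contourArea)[:,0]
w=np.array([at_z(p,u,.009,o)[:2] for u in c])*1000
print("red handle",cv2.minAreaRect(w.astype(np.float32)))
E
```

```text
tcp [0.4655 0.0649 0.1587] [-1.800e+02  1.000e-01  1.448e+02]
driver_centre 0.89 [400.   1. 424. 122.] c 389.5 217.6 wh [ 19.4 115.7] longaxis -31.8 rgb [152.  95. 171.]
driver_centre 0.77 [ 70. 219.  92. 327.] c 349.1 -213.8 wh [ 24.4 136.4] longaxis -32.4 rgb [72. 72. 77.]
driver_centre 0.23 [415. 133. 626. 325.] c 632.0 239.0 wh [243.3 184.3] longaxis 88.8 rgb [117. 118. 123.]
red handle ((467.83392333984375, 63.025672912597656), (17.02935218811035, 77.31572723388672), 54.491886138916016)
```

The red handle is centred at (468,63), 17×77 mm, and the jaws are aligned to its axis. I'll descend and feel for the bench to fix the true fingertip offset.

Call:
{"api": "apply_moves", "payload": {
  "targets": [
    [[1, -1, -50], [0, 0, -0.005]],
    [[1, -1, -100], [0, 0, -0.005]],
    [[1, -1, -140], [0, 0, -0.005]],
    [[1, -1, -160], [0, 0, -0.005]],
    [[1, -1, -170], [0, 0, -0.005]],
    [[1, -1, -175], [0, 0, -0.005]],
    [[1, -1, -175], [0, 0, -0.005]],
    [[1, -1, -175], [0, 0, -0.005]]
  ]
}}

```text
time_s: 29.3
tool_pos: [0.4672, 0.064, -0.0153]
tool_rot: [179.9, 0.0, 144.6]
force: [0.1, 0.5, 0.6]
grip_width: 0.0448
```

Call:
{"api": "apply_moves", "payload": {
  "targets": [
    [[0, 0, -1], [0, 0, 0]],
    [[0, 0, -2], [0, 0, 0]],
    [[0, 0, -3], [0, 0, 0]],
    [[0, 0, -3], [0, 0, 0]],
    [[0, 0, -3], [0, 0, 0]]
  ]
}}

```text
time_s: 29.8
tool_pos: [0.466, 0.0636, -0.0194]
tool_rot: [180.0, 0.0, 144.6]
force: [0.8, -0.1, 0.5]
grip_width: 0.0448
```

Call:
{"api": "apply_moves", "payload": {
  "targets": [
    [[0, 0, -1], [0, 0, 0]],
    [[0, 0, -2], [0, 0, 0]],
    [[0, 0, -2], [0, 0, 0]],
    [[0, 0, -2], [0, 0, 0]]
  ]
}}

```text
time_s: 30.2
tool_pos: [0.466, 0.0635, -0.0216]
tool_rot: [-180.0, 0.0, 144.6]
force: [0.3, 0.2, -0.2]
grip_width: 0.045
```

Call:
{"api": "apply_moves", "payload": {
  "targets": [
    [[0, 0, -1], [0, 0, 0]],
    [[0, 0, -2], [0, 0, 0]],
    [[0, 0, -2], [0, 0, 0]],
    [[0, 0, -2], [0, 0, 0]]
  ]
}}

```text
time_s: 30.6
tool_pos: [0.466, 0.0635, -0.0235]
tool_rot: [-180.0, 0.0, 144.6]
force: [0.2, 0.4, -0.3]
grip_width: 0.0452
```

Call:
{"api": "apply_moves", "payload": {
  "targets": [
    [[0, 0, -1], [0, 0, 0]],
    [[0, 0, -2], [0, 0, 0]],
    [[0, 0, -2], [0, 0, 0]],
    [[0, 0, -2], [0, 0, 0]]
  ]
}}

```text
time_s: 31.0
tool_pos: [0.466, 0.0635, -0.0255]
tool_rot: [-180.0, 0.0, 144.6]
force: [0.0, 0.1, -0.3]
grip_width: 0.0449
```

Call:
{"api": "apply_moves", "payload": {
  "targets": [
    [[0, 0, -1], [0, 0, 0]],
    [[0, 0, -2], [0, 0, 0]],
    [[0, 0, -2], [0, 0, 0]],
    [[0, 0, -2], [0, 0, 0]]
  ]
}}

```text
time_s: 31.4
tool_pos: [0.4661, 0.0635, -0.0274]
tool_rot: [180.0, 0.0, 144.6]
force: [-0.3, -0.4, 1.9]
grip_width: 0.0452
```

Bench contact at TCP z ≈ −27 mm, so the true tips are 27 mm above the reported TCP. I'll raise so the tips are about 6.5 mm up (clear of the bay rim) and grip.

Call:
{"api": "apply_moves", "payload": {
  "targets": [
    [[0, 0, 7], [0, 0, 0]],
    [[0, 0, 7], [0, 0, 0]]
  ]
}}

```text
time_s: 31.6
tool_pos: [0.4667, 0.0636, -0.0198]
tool_rot: [179.9, 0.0, 144.6]
force: [-0.2, -1.0, -0.1]
grip_width: 0.045
```

Call:
{"api": "apply_moves", "payload": {
  "targets": [
    [[0, 0, 0], [0, 0, 0]],
    [[0, 0, 0], [0, 0, 0]],
    [[0, 0, 0], [0, 0, 0]],
    [[0, 0, 0], [0, 0, 0]],
    [[0, 0, 0], [0, 0, 0]],
    [[0, 0, 0], [0, 0, 0]],
    [[0, 0, 0], [0, 0, 0]]
  ],
  "hand": 0,
  "squeeze": 30
}}

```text
time_s: 32.3
tool_pos: [0.466, 0.0635, -0.0206]
tool_rot: [-180.0, 0.0, 144.6]
force: [-0.8, 0.3, -0.3]
grip_width: 0.0177
```

Call:
{"api": "apply_moves", "payload": {
  "targets": [
    [[0, 0, 30], [0, 0, 0]],
    [[0, 0, 70], [0, 0, 0]],
    [[0, 0, 110], [0, 0, 0]],
    [[20, 10, 150], [0, 0, -0.14]],
    [[50, 30, 150], [0, 0, -0.28]],
    [[80, 50, 150], [0, 0, -0.42]],
    [[110, 70, 150], [0, 0, -0.56]],
    [[140, 100, 150], [0, 0, -0.7]]
  ]
}}

```text
time_s: 33.1
tool_pos: [0.6072, 0.163, 0.1291]
tool_rot: [-180.0, 0.0, 104.1]
force: [1.4, -1.3, 1.9]
grip_width: 0.0178
```

Call:
{"api": "apply_moves", "payload": {
  "targets": [
    [[25, 15, 0], [0, 0, -0.14]],
    [[47, 31, 0], [0, 0, -0.27]],
    [[47, 31, -20], [0, 0, -0.27]],
    [[47, 31, -20], [0, 0, -0.27]],
    [[47, 31, -20], [0, 0, -0.27]]
  ]
}}

```text
time_s: 33.6
tool_pos: [0.6524, 0.1939, 0.1091]
tool_rot: [-179.9, 0.1, 89.0]
force: [-0.7, -0.9, 0.3]
grip_width: 0.0177
```

Run:
```python
from h import *
o=env.get_obs();p=env.read_camera("wrist");save(p,"w17.png");im=p["image"].astype(int)
print(o["tool_pos"].round(4),o["tool_rot"].round(1),o["grip_width"])
zc=o["tool_pos"][2]+.0205+.009
m=((im[...,0]>110)&(im[...,1]<90)&(im[...,2]<90)).astype(np.uint8)
c=max(cv2.findContours(m,0,2)[0],key=cv2.contourArea)[:,0]
w=np.array([at_z(p,u,zc,o)[:2] for u in c])*1000
print("red",w.min(0),w.max(0),cv2.minAreaRect(w.astype(np.float32)))
for d in env.regions_of(p,"driver_centre")[:1]:
    c=max(cv2.findContours(d["region"].astype(np.uint8),0,2)[0],key=cv2.contourArea)[:,0]
    w=np.array([at_z(p,u,zc,o)[:2] for u in c])*1000;print("drv",d["rect"],w.min(0),w.max(0),"tip",w[w[:,1].argmax()],cv2.minAreaRect(w.astype(np.float32)))
```

```text
[0.6524 0.1939 0.1091] [-1.799e+02  1.000e-01  8.900e+01] 0.017747460383011514
red [545.58210714 118.52957028] [757.02100941 134.11300709] ((651.4052734375, 127.30809020996094), (14.723215103149414, 211.4659423828125), 89.11798858642578)
drv [302.8, 88.6, 345.2, 377.9] [642.70342305 173.93124321] [661.22937934 295.13180265] tip [652.08515079 295.13180265] ((652.330810546875, 234.51470947265625), (121.22366333007812, 18.427671432495117), 89.44218444824219)
```

View pics/w17.png

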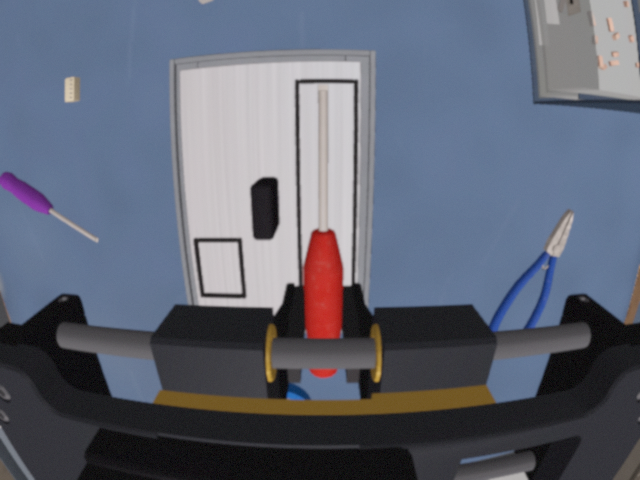

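The driver is aligned with the bay. Its shaft tip at px (323,88) gives a centre 30 mm ahead of the TCP. Lowering.

Call:
{"api": "apply_moves", "payload": {
  "targets": [
    [[2, 2, -30], [0, 0, 0]],
    [[2, 2, -55], [0, 0, 0]],
    [[2, 2, -70], [0, 0, 0]],
    [[2, 2, -78], [0, 0, 0]],
    [[2, 2, -82], [0, 0, 0]],
    [[2, 2, -82], [0, 0, 0]],
    [[2, 2, -82], [0, 0, 0]]
  ]
}}

```text
time_s: 34.4
tool_pos: [0.6558, 0.1965, 0.0286]
tool_rot: [179.9, -0.0, 89.0]
force: [0.0, 0.4, -0.6]
grip_width: 0.0176
```

Call:
{"api": "apply_moves", "payload": {
  "targets": [
    [[0, 0, -1], [0, 0, 0]],
    [[0, 0, -1], [0, 0, 0]]
  ]
}}

```text
time_s: 34.6
tool_pos: [0.6554, 0.1966, 0.027]
tool_rot: [180.0, -0.0, 89.0]
force: [-0.5, -0.1, -0.9]
grip_width: 0.0177
```

Call:
{"api": "apply_moves", "payload": {
  "targets": [
    [[-1, 0, -1], [0, 0, 0]],
    [[-1, 0, -2], [0, 0, 0]],
    [[-1, 0, -2], [0, 0, 0]]
  ]
}}

```text
time_s: 34.9
tool_pos: [0.654, 0.1966, 0.0245]
tool_rot: [180.0, -0.0, 89.0]
force: [0.6, 0.2, 0.4]
grip_width: 0.0176
```

Call:
{"api": "apply_moves", "payload": {
  "targets": [
    [[0, 0, 0], [0, 0, 0]],
    [[0, 0, 0], [0, 0, 0]],
    [[0, 0, 0], [0, 0, 0]],
    [[0, 0, 30], [0, 0, 0]],
    [[0, 0, 80], [0, 0, 0]],
    [[0, 0, 130], [0, 0, 0]],
    [[-30, 20, 150], [0, 0, 0]],
    [[-60, 40, 150], [0, 0, 0]]
  ],
  "hand": 30
}}

```text
time_s: 35.7
tool_pos: [0.5966, 0.2351, 0.1787]
tool_rot: [179.6, -0.1, 88.8]
force: [0.3, 1.7, -0.7]
grip_width: 0.0302
```

Call:
{"api": "apply_moves", "payload": {
  "targets": [
    [[-45, 30, 0], [0, 0, 0]],
    [[-90, 50, 0], [0, 0, 0]],
    [[-130, 70, 0], [0, 0, 0]],
    [[-160, 85, -20], [0, 0, 0]],
    [[-165, 85, -20], [0, 0, 0]],
    [[-165, 85, -20], [0, 0, 0]],
    [[-165, 85, -20], [0, 0, 0]]
  ]
}}

```text
time_s: 36.4
tool_pos: [0.4304, 0.3209, 0.1552]
tool_rot: [179.9, -0.0, 88.9]
force: [-0.1, -0.2, 0.7]
grip_width: 0.0297
```

```bash
python3 look.py w18.png header_centre:0.012 driver_centre:0.054
```

```text
tcp [0.4304 0.3209 0.1552] [179.9  -0.   88.9]
header_centre 0.55 [316. 191. 327. 215.] c 427.4 332.5 wh [23.6 11. ] longaxis 88.6 rgb [214. 203. 185.]
driver_centre 0.76 [521. 251. 561. 374.] c 650.9 254.0 wh [22.8 85.4] longaxis -83.8 rgb [183. 102.  98.]
driver_centre 0.65 [212. 273. 335. 339.] c 355.7 265.9 wh [21.6 54.9] longaxis -31.2 rgb [131.  80. 153.]
```

Call:
{"api": "apply_moves", "payload": {
  "targets": [
    [[-2, 11, -50], [0, 0, 0]],
    [[-2, 11, -100], [0, 0, 0]],
    [[-2, 11, -140], [0, 0, 0]],
    [[-2, 11, -160], [0, 0, 0]],
    [[-2, 11, -170], [0, 0, 0]],
    [[-2, 11, -174], [0, 0, 0]],
    [[-2, 11, -174], [0, 0, 0]],
    [[-2, 11, -174], [0, 0, 0]]
  ]
}}

```text
time_s: 37.35
tool_pos: [0.4282, 0.3332, -0.0182]
tool_rot: [179.9, -0.1, 89.0]
force: [-0.2, -0.8, 0.6]
grip_width: 0.0301
```

```bash
python3 look.py w19.png header_centre:0.012
```

```text
tcp [ 0.4282  0.3332 -0.0182] [ 1.799e+02 -1.000e-01  8.900e+01]
header_centre 0.87 [311. 278. 337. 328.] c 427.5 333.6 wh [25.8 11.1] longaxis 88.3 rgb [212. 199. 180.]
```

Call:
{"api": "apply_moves", "payload": {
  "targets": [
    [[0, 0, -1], [0, 0, 0]],
    [[0, 0, -2], [0, 0, 0]],
    [[0, 0, -2], [0, 0, 0]],
    [[0, 0, -2], [0, 0, 0]]
  ]
}}

```text
time_s: 37.85
tool_pos: [0.4269, 0.3325, -0.0215]
tool_rot: [180.0, 0.0, 89.0]
force: [-0.7, -1.0, 0.6]
grip_width: 0.0298
```

Call:
{"api": "apply_moves", "payload": {
  "targets": [
    [[0, 0, 0], [0, 0, 0]],
    [[0, 0, 0], [0, 0, 0]],
    [[0, 0, 0], [0, 0, 0]],
    [[0, 0, 0], [0, 0, 0]],
    [[0, 0, 0], [0, 0, 0]],
    [[0, 0, 0], [0, 0, 0]]
  ],
  "hand": 0,
  "squeeze": 15
}}

```text
time_s: 38.45
tool_pos: [0.427, 0.3325, -0.0215]
tool_rot: [180.0, 0.0, 89.0]
force: [-0.1, 0.2, 0.4]
grip_width: 0.0107
```

Call:
{"api": "apply_moves", "payload": {
  "targets": [
    [[0, 0, 30], [0, 0, 0]],
    [[0, 0, 70], [0, 0, 0]],
    [[0, 0, 110], [0, 0, 0]],
    [[20, -20, 140], [0, 0, 0]],
    [[50, -50, 140], [0, 0, 0]],
    [[80, -80, 140], [0, 0, 0]],
    [[110, -110, 140], [0, 0, 0]],
    [[140, -140, 140], [0, 0, 0]]
  ]
}}

```text
time_s: 39.25
tool_pos: [0.5679, 0.1917, 0.1185]
tool_rot: [-180.0, -0.0, 89.1]
force: [-0.2, 1.3, 0.3]
grip_width: 0.0105
```

Call:
{"api": "apply_moves", "payload": {
  "targets": [
    [[5, -17, 0], [0, 0, 0]],
    [[5, -17, -20], [0, 0, 0]],
    [[5, -17, -20], [0, 0, 0]],
    [[5, -17, -20], [0, 0, 0]]
  ]
}}

```text
time_s: 39.65
tool_pos: [0.5711, 0.1764, 0.0982]
tool_rot: [-179.9, -0.0, 89.1]
force: [0.4, 0.3, 0.6]
grip_width: 0.0111
```

```bash
python3 look.py w20.png header_centre:0.13 driver_centre:0.054;python3 - <<'E'
from h import *
print(env.get_obs()["grip_width"])
im=cv2.imread("pics/w20.png")
cv2.imwrite("pics/w20c.png",im)
E
```

```text
tcp [0.5711 0.1764 0.0982] [-179.9   -0.    89.1]
header_centre 0.63 [312. 279. 334. 326.] c 570.6 177.1 wh [26.7 10.8] longaxis 89.8 rgb [188. 175. 155.]
driver_centre 0.97 [ 42. 146. 169. 225.] c 408.0 230.7 wh [ 17.8 123.4] longaxis -30.0 rgb [122.  73. 141.]
driver_centre 0.56 [427.  72. 464. 281.] c 655.5 226.0 wh [143.7  20.8] longaxis 87.7 rgb [176.  75.  70.]
0.011003570584946203
```

View pics/w20.png

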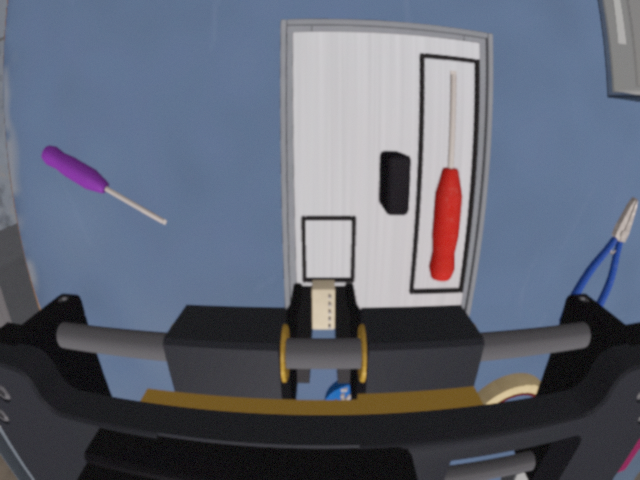

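The header is held pins up at px (323,305), and the driver lies in the long bay at (655,226). The small bay is at px (329,249), and computing its position gives (574,177).

Call:
{"api": "apply_moves", "payload": {
  "targets": [
    [[3, 1, -30], [0, 0, 0]],
    [[3, 1, -50], [0, 0, 0]],
    [[3, 1, -62], [0, 0, 0]],
    [[3, 1, -69], [0, 0, 0]],
    [[3, 1, -71], [0, 0, 0]],
    [[3, 1, -71], [0, 0, 0]],
    [[3, 1, -71], [0, 0, 0]]
  ]
}}

```text
time_s: 40.5
tool_pos: [0.5757, 0.1767, 0.0284]
tool_rot: [179.9, -0.0, 89.0]
force: [0.1, -0.2, -0.7]
grip_width: 0.0108
```

Run:
```python
from h import *
p=cv2.imread("pics/w20.png");w=env.read_camera("wrist")
o=dict(tool_pos=np.array([.5711,.1764,.0982]),tool_rot=[-179.9,0,89.1])
for uv in((304,217),(355,217),(304,280),(355,280),(329,249)): print(at_z(w,uv,.05,o).round(4))
print(env.get_obs()["tool_pos"])
```

```text
[0.5583 0.2002 0.05  ]
[0.5921 0.1997 0.05  ]
[0.5568 0.1548 0.05  ]
[0.5926 0.1542 0.05  ]
[0.5746 0.1775 0.05  ]
[0.57570671 0.17669538 0.02838651]
```

Call:
{"api": "apply_moves", "payload": {
  "targets": [
    [[-1, 0, -2], [0, 0, 0]],
    [[-1, 0, -3], [0, 0, 0]],
    [[-1, 0, -3], [0, 0, 0]],
    [[-1, 0, -3], [0, 0, 0]]
  ]
}}

```text
time_s: 40.95
tool_pos: [0.574, 0.1765, 0.0245]
tool_rot: [180.0, -0.0, 89.0]
force: [0.7, -0.0, 0.3]
grip_width: 0.0108
```

Call:
{"api": "apply_moves", "payload": {
  "targets": [
    [[0, 0, 0], [0, 0, 0]],
    [[0, 0, 0], [0, 0, 0]],
    [[0, 0, 0], [0, 0, 0]],
    [[0, 0, 30], [0, 0, 0]],
    [[0, 0, 80], [0, 0, 0]],
    [[0, 0, 120], [0, 0, 0]],
    [[10, -30, 160], [0, 0, 0]],
    [[20, -50, 170], [0, 0, 0]]
  ],
  "hand": 24
}}

```text
time_s: 41.75
tool_pos: [0.5965, 0.1255, 0.1994]
tool_rot: [179.6, -0.1, 89.1]
force: [1.0, -1.4, 0.6]
grip_width: 0.0237
```

Call:
{"api": "apply_moves", "payload": {
  "targets": [
    [[0, 0, 0], [0, 0, 0]],
    [[0, 0, 0], [0, 0, 0]],
    [[0, 0, 0], [0, 0, 0]]
  ]
}}

```text
time_s: 42.05
tool_pos: [0.5931, 0.1279, 0.1933]
tool_rot: [-179.9, -0.0, 89.1]
force: [-0.1, -0.1, -0.2]
grip_width: 0.0243
```

```bash
python3 look.py w21.png header_centre:0.057 driver_centre:0.054 divider_grip:0.045 dish_centre:0.022 tape_centre:0.024
python3 - <<'E'
import cv2
cv2.imwrite("pics/w21c.png",cv2.resize(cv2.imread("pics/w21.png")[:340,180:480],None,fx=1.7,fy=1.7,interpolation=2))
E
```

```text
tcp [0.5931 0.1279 0.1933] [-179.9   -0.    89.1]
header_centre 0.59 [295. 155. 309. 179.] c 573.5 176.1 wh [23.2 12.3] longaxis 88.7 rgb [215. 203. 185.]
driver_centre 0.62 [380.  32. 406. 189.] c 655.2 226.7 wh [141.5  19. ] longaxis 88.3 rgb [191.  79.  73.]
driver_centre 0.56 [ 82.  99. 180. 156.] c 402.2 223.6 wh [ 17.2 128.6] longaxis -30.6 rgb [136.  84. 156.]
divider_grip 0.88 [275.   6. 415. 216.] c 614.7 226.5 wh [194.4 126.7] longaxis 89.1 rgb [196. 192. 195.]
dish_centre 0.98 [300. 288. 352. 339.] c 591.6 10.9 wh [53.7 64.5] longaxis -88.1 rgb [ 78. 117. 167.]
dish_centre 0.16 [458. 295. 514. 331.] c 787.4 5.7 wh [23.7 91. ] longaxis -30.1 rgb [178. 159. 129.]
tape_centre 0.56 [454. 297. 514. 331.] c 784.4 7.4 wh [25.8 91.5] longaxis -29.3 rgb [171. 153. 125.]
tape_centre 0.27 [300. 288. 351. 338.] c 591.7 11.9 wh [53.4 64.5] longaxis -88.1 rgb [ 78. 117. 167.]
```

View pics/w21c.png

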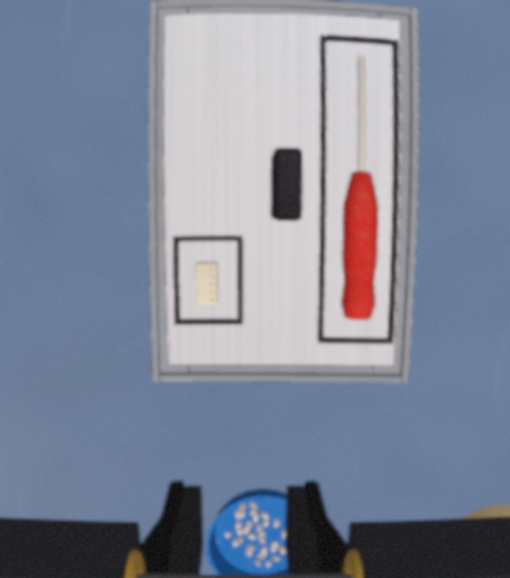

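The last picture shows the header pins up in the small bay (crop px (207,284)), the screwdriver in the long bay (360,190), and the divider seated. The arm is clear, so I'm handing in.

```bash
python3 -c "
from cell import env
print(env.sign_off())"
```

```text
the job is handed in; nothing more can be done
None
```

I packed the kit and handed it in at about 42 s of the 144 s allowed. `sign_off` gives no verdict, so the outcome rests on my own camera checks.

| Part | Last measured position (mm) | Check |
|---|---|---|
| Transformer | about (614, 263), seen before the divider covered it | within about 7 mm of its nest's middle (616, 268) |
| Loupe | (614, 184), also seen before the divider | within about 2 mm of its nest's middle (614.5, 183) |
| Divider | (614.7, 226.5) | about 2 mm from the box centre, plate edges parallel to the box; it touched the ledge at the expected height |
| Screwdriver | (655, 227) | within about 1 mm of the long bay's centre |
| Pin header, pins up | (573.5, 176) | within about 2 mm of the small bay's centre |

- **Missed grasp:** the first try at the transformer closed on nothing. The real fingertips end about 27 mm above the reported tool point, which I confirmed by touching the bench, and I allowed for it afterwards.
- **Off-centre grip:** I held the divider's bar about 8 mm off its middle and corrected for that when placing it.
- **Not measured:** I didn't measure tilt or seating height with a camera.
- **Dish and tape:** I didn't touch either one. They were only partly in view in the last picture, so I couldn't re-measure their positions then.

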